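# Damp check along the valve block seam, then sleeve the outlet

### The job

Check the seam of the grey valve block for damp: lift the yellow probe out of its cradle and trace its steel tip slowly, no faster than 5 cm/s, along the whole L-shaped seam channel from the red mark round the corner to the green mark, keeping the tip down inside the channel and without pressing hard. Lay the probe back in its cradle upright as it was, then slip the orange guard sleeve fully home over the chrome outlet spigot of the block. Leave the valve knob, bottles, opener and ice cube tray undisturbed.

Things in the scene. Friction and masses are not known exactly. Their poses are not given: they have to be found in the camera images.
- block: Fixed grey valve block, x -110 to 115, y -80 to 80 mm, 60 high; origin at its underside, z up. In its flat top an L-shaped seam channel, 16 wide, 12 deep, black floor: from (-90, 45) by the red mark along x to (15, 45), then along -y to (15, -55) by the green mark; open 8 mm past each end. Chrome spigot at (75, 30); chrome valve knob at (80, -45), 44 mm tall, on a 68 mm disc.
- seam_start (a point): Start of the seam's centre line, beside the red mark, at the height of the block's top face (channel floor 12 mm lower); axes as the block's.
- seam_corner (a point): Corner of the seam's centre line, at the height of the block's top face.
- seam_end (a point): End of the seam's centre line, beside the green mark, at the height of the block's top face.
- spigot_foot (a point): Centre of the foot of the upright chrome outlet spigot, on the block's top face. Spigot 26 mm diameter, 35 mm high, the top 10 mm tapering to 16 mm.
- valve_mark (a point): Point on the chrome valve knob, 18 mm off its axis; the knob is to stay as it is.
- cradle: Fixed black cradle, base 130 x 80 x 8 mm, origin under its centre, z up, x along the probe. Two 8 mm thick saddles at x = -40 and 40 mm carry the probe's handle on their tops at z = 87, between flared ears (27 mm apart at the bottom, 37 at the top) that reach z = 108. Seated, the probe's origin is at (0, 0, 100 mm), its axes along the cradle's.
- probe: Loose yellow hand probe, 120 g: handle a rounded bar 130 x 22 x 26 mm (x, y, z), origin at its centre, to be gripped across the 22 mm between the saddles. A 7 mm steel neck leaves the +x end, bends down and ends at (105, 0, -88 mm). Total length 174 mm. x points toward the tip end; z up as it lies.
- probe_tip (a point): Lowest point of the probe's rounded 7 mm steel tip, at (105, 0, -88 mm) in the probe's frame.
- sleeve: Loose orange rigid tube standing upright on the shelf, 40 mm outside and 30 mm inside diameter, 70 mm long, open at both ends, 50 g; origin at the centre of its lower end, z along its axis.
- bottle_a: Closed amber bottle, 60 mm diameter, 120 mm high, on the white lazy susan; bystander. Origin at the centre of its foot.
- bottle_b: Closed amber bottle, 60 mm diameter, 130 mm high, on the lazy susan; bystander. Origin at the centre of its foot.
- bottle_c: Closed amber bottle, 60 mm diameter, 140 mm high, on the lazy susan; bystander. Origin at the centre of its foot.
- opener: Flat steel bottle opener, about 120 mm long, lying on the lazy susan (a fixed white disc 260 mm across, 24 mm high); bystander.
- ice_tray: Blue ice cube tray 70 x 130 x 30 mm on the shelf; bystander. Origin at the centre of its underside.
Things that resemble listed ones, but are neither listed nor needed, are in the scene too. Of the things that look like the sleeve, the middle-sized one is meant.

How it is judged:
On the way, in this order (a step that is already met when the one before it is completed fails the run):
1. probe tip down in the channel (2 mm or more), moving under 6 cm/s, at the red start mark (x of probe_tip in the frame of block between -0.096 and -0.084 m and y of probe_tip in the frame of block between 0.039 and 0.051 m and z of probe_tip in the frame of block below 0.058 m and linear speed of probe below 0.06 m/s), for 0.1 s.
2. probe tip down in the channel (2 mm or more), moving under 6 cm/s, passing point 1 of the seam (x of probe_tip in the frame of block between -0.061 and -0.049 m and y of probe_tip in the frame of block between 0.039 and 0.051 m and z of probe_tip in the frame of block below 0.058 m and linear speed of probe below 0.06 m/s), for 0.1 s.
3. probe tip down in the channel (2 mm or more), moving under 6 cm/s, passing point 2 of the seam (x of probe_tip in the frame of block between -0.026 and -0.014 m and y of probe_tip in the frame of block between 0.039 and 0.051 m and z of probe_tip in the frame of block below 0.058 m and linear speed of probe below 0.06 m/s), for 0.1 s.
4. probe tip down in the channel (2 mm or more), moving under 6 cm/s, at the corner (x of probe_tip in the frame of block between 0.009 and 0.021 m and y of probe_tip in the frame of block between 0.039 and 0.051 m and z of probe_tip in the frame of block below 0.058 m and linear speed of probe below 0.06 m/s), for 0.1 s.
5. probe tip down in the channel (2 mm or more), moving under 6 cm/s, passing point 4 of the seam (x of probe_tip in the frame of block between 0.009 and 0.021 m and y of probe_tip in the frame of block between 0.014 and 0.026 m and z of probe_tip in the frame of block below 0.058 m and linear speed of probe below 0.06 m/s), for 0.1 s.
6. probe tip down in the channel (2 mm or more), moving under 6 cm/s, passing point 5 of the seam (x of probe_tip in the frame of block between 0.009 and 0.021 m and y of probe_tip in the frame of block between -0.011 and 0.001 m and z of probe_tip in the frame of block below 0.058 m and linear speed of probe below 0.06 m/s), for 0.1 s.
7. probe tip down in the channel (2 mm or more), moving under 6 cm/s, passing point 6 of the seam (x of probe_tip in the frame of block between 0.009 and 0.021 m and y of probe_tip in the frame of block between -0.036 and -0.024 m and z of probe_tip in the frame of block below 0.058 m and linear speed of probe below 0.06 m/s), for 0.1 s.
8. probe tip down in the channel (2 mm or more), moving under 6 cm/s, at the green end mark (x of probe_tip in the frame of block between 0.009 and 0.021 m and y of probe_tip in the frame of block between -0.061 and -0.049 m and z of probe_tip in the frame of block below 0.058 m and linear speed of probe below 0.06 m/s), for 0.1 s.
9. the probe lies back in its cradle, released (x of probe in the frame of cradle between -0.02 and 0.02 m and y of probe in the frame of cradle between -0.006 and 0.006 m and z of probe in the frame of cradle between 0.094 and 0.106 m and angle between the x axis of probe and the x axis of cradle, either way round below 0.12 rad and angle between probe's own z axis and vertical below 0.12 rad and contact force between the fingers and probe below 0.1 N and linear speed of probe below 0.03 m/s), for 0.2 s.
10. the sleeve is fully home on the spigot, released (horizontal distance between sleeve and spigot_foot below 0.006 m and z of sleeve in the frame of block between 0.056 and 0.064 m and angle between sleeve's own z axis and vertical below 0.08 rad and contact force between the fingers and sleeve below 0.1 N and linear speed of sleeve below 0.03 m/s), for 0.2 s.
At the end, for the whole second after the job is handed in: The probe lies released and at rest in its cradle (within 20 mm along it, 6 mm across and in height, 0.12 rad), and the sleeve stands released on the spigot, within 6 mm of its axis, its lower end within 4 mm of the block's top, tilted less than 0.08 rad (all of step 9 and all of step 10); the robot touches nothing.
It fails at once if away from the seam's ends, the tip runs in the channel faster than 8 cm/s (((x of probe_tip in the frame of block between -0.075 and 0.021 m and y of probe_tip in the frame of block between 0.037 and 0.053 m) or (x of probe_tip in the frame of block between 0.007 and 0.023 m and y of probe_tip in the frame of block between -0.04 and 0.053 m)) and z of probe_tip in the frame of block below 0.058 m and linear speed of probe above 0.08 m/s).
It fails at once if the tip rises out of the channel (1 to 13 mm above the block's top) between the seam's ends (((x of probe_tip in the frame of block between -0.075 and 0.021 m and y of probe_tip in the frame of block between 0.037 and 0.053 m) or (x of probe_tip in the frame of block between 0.007 and 0.023 m and y of probe_tip in the frame of block between -0.04 and 0.053 m)) and z of probe_tip in the frame of block between 0.061 and 0.073 m).
It fails at once if the probe presses on the block with more than 20 N (contact force between probe and block above 20 N).
It fails at once if the valve knob is turned (its mark moves over 8 mm) (distance of valve_mark from where it was at the start of the episode above 0.008 m).
It fails at once if a bottle, the opener or the ice cube tray is moved over 20 mm (distance of any of bottle_a, bottle_b, bottle_c, opener, ice_tray from where it was at the start of the episode above 0.02 m).
It also fails if it takes over 72 s, if anything falls off the work surface, if the arm or the gripper's body presses on something with over 40 N, if the wrist force passes 120 N, or if a joint passes its speed limit or range.

### The arm

A 7-joint arm with a two-finger parallel gripper is mounted at the origin on the work surface. World frame = base frame: x ahead of the robot, y to its left, z up, the work surface at z = 0. Lengths are in m, angles in rad, forces in N, time in s.
With the tool pointing down it reaches from about 0.425 to 0.875 m from the base axis. Payload 9.9 kg.
Tool frame: the origin (TCP) lies on the centre line of the jaws, within the pads' length; the fingertips stand 11 mm ahead of it and the grasp point (between the pads) lies 8 mm behind it; z points along the fingers, y is the line along which they close (so a half turn about z gives the same grasp; the last joint's range is limited). The gripper opens to 85 mm and grips with 20 to 120 N. Pads are 22 mm wide; open, the fingers measure 114 mm over their backs; the gripper's body (76 mm by 85 mm) begins 54 mm behind the grasp point. The pads swing forward as they close: fully open they stand 13 mm farther back than shut.
Start: joints at [1.258, 0.576, 0.025, 1.437, -0.015, 1.129, -0.057], TCP at [0.153, -0.657, 0.242] pointing down, gripper open.
Joint ranges: [-2.76, 2.76], [-0.34, 2.15], [-1.52, 1.57], [0.19, 2.46], [-1.09, 4.23], [0.17, 1.99], [-2.82, 2.82]. Speed limits (rad/s): [2.22, 2.22, 3.01, 3.01, 3.14, 3.14, 3.14].

### API

Orientations are given as [roll, pitch, yaw] about the fixed x, y, z axes, in that order (R = Rz(yaw) Ry(pitch) Rx(roll)).
In Python, from bench import manip gives the robot as it stands.
- The arm moves only by the shell command python3 -m handwheel 'ROWS' [OPENING] [FORCE]. ROWS is JSON, a list of rows, each an object of numbers: "x", "y", "z": the shift along the tool's x, y, z each as a share of 40 mm, from -1 to 1; "twist": the turn about the tool's z as a share of 90 degrees, from -1 to 1. A call has 1 to 5 rows; each row shifts and turns the commanded pose from where the row before left it, along the tool's axes as they then stand; what a row does not reach is not made up. A row lasts 1/8 s, in which the tool goes at most 62.5 mm and 10.7 degrees, less where a joint would pass 70% of its speed; a pose out of reach is approached as far as the arm can. A call with a number of a shift or a turn outside -1 to 1 is refused whole. A call with a gripper value outside its range is refused whole. OPENING is the opening, from -1 (shut) to 1 (fully open), set as the call begins (- or left out, the last holds). The fingers move at their own pace and stop on an object; FORCE is the grip in N (left out, the last holds). Time passes only in rows, so rows that do not move let the fingers close. It gives the time, the measured TCP pose, the force, the opening and the grip force at its end, in the units of the state.
- manip.observe(): the state, without advancing time (a new reading comes with each control period).
- manip.read_camera(name): name is "scene" or "top" or "wrist"; returns the picture (400x640x3 uint8, blue, green, red); there is no depth.
- manip.camera_info(name): a dict with "mtx" (3x3 intrinsics, pixels), "k1" (the pictures are not rectified: a ray, as slopes to the right and down, at radius r is drawn at 1 + k1 r^2 times it, then the intrinsics apply), "position" and "attitude" of the camera in the world. Camera axes: x right, y up, looking along -z (the intrinsics and any distortion apply to the point x, -y, -z); pixel columns grow to the right and rows downward; lengths in m; the calibration is good to about 2 mm. A picture is of the moment at which its call begins: read the wrist's pose just before it. camera_info takes no time and is no camera call; for the wrist camera it gives the pose at the moment of the call.
- manip.sign_off(): hands the job in; it is judged then, once.
The state is a dict: "time_s": time; "q": joint angles; "qvel": joint speeds; "joint_torque": joint torques, N m; "tool_pos": TCP position; "tool_rot": TCP orientation; "contact_force": force on the tool from outside, world axes, zero at the start; "moment": the same for the moment, N m; "opening": finger opening in m; "gripper_force": force on a finger pad.
Only numpy, scipy, OpenCV 4.12 (cv2) and the standard library are available. Lean on these libraries where they do the work, as an engineer would, in place of code of your own. Each camera call takes 0.05 s, during which the arm holds its last target. There are 200 camera calls.

## Working session

There is one attempt and no reset: what is moved stays moved. The work goes in short steps, Python scripts to look and compute and a shell command to move; the robot and the scene stay as the last step left them, time stands still between calls to the robot, and variables do not carry over. Pictures are saved under pics/ and viewed, at most 13 in all, crops included, and the job is handed in when it is done.

```bash
ls; mkdir -p pics; python3 - <<'E'
from bench import manip
import cv2
for n in ("scene","top"):
    cv2.imwrite(f"pics/{n}0.png",manip.read_camera(n)); print(n,manip.camera_info(n))
print(manip.observe())
E
```

```text
pics
scene {'mtx': array([[434.01894188,   0.        , 321.30828249],
       [  0.        , 434.01894188, 205.81123449],
       [  0.        ,   0.        ,   1.        ]]), 'k1': -0.06660154855825047, 'position': array([1.56849894, 0.48555167, 0.7716545 ]), 'attitude': array([ 0.98917334, -0.00756166,  2.02114877])}
top {'mtx': array([[505.21596633,   0.        , 321.14315142],
       [  0.        , 505.21596633, 192.56413048],
       [  0.        ,   0.        ,   1.        ]]), 'k1': -0.1228547895300239, 'position': array([0.37433205, 0.02163207, 1.54372663]), 'attitude': array([ 1.48959163e-01, -2.88636669e-04, -1.59223510e+00])}
{'time_s': 0.1, 'q': array([ 1.25822995,  0.57644322,  0.02485308,  1.43784197, -0.01499568,
        1.12901309, -0.05650411]), 'qvel': array([ 0.00018057, -0.00347674, -0.0013984 , -0.00418173,  0.0004323 ,
       -0.00025984,  0.00123366]), 'joint_torque': array([ 5.53040853e-03, -7.67306113e+01,  2.25838825e+00, -2.86603671e+01,
        1.60663691e-02,  8.69000534e-03,  2.10731400e-06]), 'tool_pos': array([ 0.1529848 , -0.65702066,  0.24152591]), 'tool_rot': array([-3.14007409e+00,  8.48763099e-05,  2.28791633e-01]), 'contact_force': array([0.83370078, 0.16573663, 0.46194692]), 'moment': array([ 0.03262122, -0.04631114, -0.01529595]), 'gripper_force': 0.0, 'opening': 0.08497619058756989}
```

View pics/scene0.png

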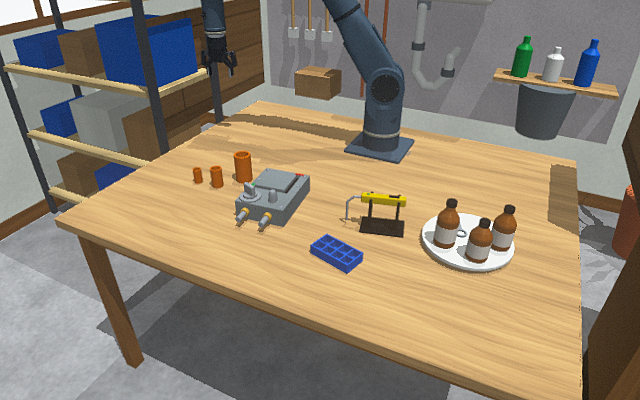

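View pics/top0.png

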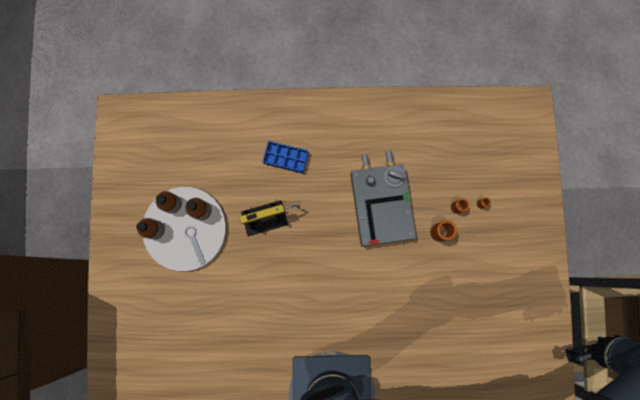

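Top view: the sleeve lookalikes are the orange tubes at (445,231) large, (460,206) middle and (484,203) small, so the middle one at (460,206) is meant. The yellow probe is at (265,214) with its tip at about (300,208). The block is at (384,205), with the red mark at (373,242) and the green mark at (408,197). I'll check this in one close crop.

```bash
cat > h.py <<'E'
import numpy as np, cv2
from bench import manip
from scipy.spatial.transform import Rotation as R
def cam(n): 
    c=manip.camera_info(n); return c
def proj(c,P):
    p=(np.atleast_2d(P)-c["position"])@R.from_euler("xyz",c["attitude"]).as_matrix()
    s=np.c_[p[:,0]/-p[:,2],p[:,1]/p[:,2]]
    s*=1+c["k1"]*(s**2).sum(1,keepdims=True)
    m=c["mtx"]; return s*[m[0,0],m[1,1]]+m[:2,2]
def back(c,uv,z):
    m=c["mtx"]; d=(np.atleast_2d(uv)-m[:2,2])/[m[0,0],m[1,1]]
    s=d.copy()
    for _ in range(30): s=d/(1+c["k1"]*(s**2).sum(1,keepdims=True))
    r=np.c_[s[:,0],-s[:,1],-np.ones(len(s))]@R.from_euler("xyz",c["attitude"]).as_matrix().T
    return c["position"]+r*((np.asarray(z)-c["position"][2])/r[:,2])[:,None]
def bp(pose,P):  # planar pose x,y,yaw of local points
    x,y,a=pose; P=np.atleast_2d(P)
    return np.c_[x+P[:,0]*np.cos(a)-P[:,1]*np.sin(a),y+P[:,0]*np.sin(a)+P[:,1]*np.cos(a),P[:,2]]
E
python3 - <<'E'
from h import *
im=cv2.imread("pics/top0.png"); c=cam("top")
cv2.imwrite("pics/crop0.png",cv2.resize(im[140:260,230:500],(800,356),interpolation=cv2.INTER_CUBIC))
print(back(c,[[373,242],[373,200],[408,197]],.06).round(3))
print(back(c,[[265,214],[300,208]],.113).round(3))
print(back(c,[[460,206]],.07).round(3))
print({k:v.round(3) for k,v in cam("wrist").items() if k!="k1"}, cam("wrist")["k1"])
E
```

```text
[[ 0.447 -0.133  0.06 ]
 [ 0.571 -0.137  0.06 ]
 [ 0.578 -0.242  0.06 ]]
[[0.531 0.178 0.113]
 [0.546 0.078 0.113]]
[[ 0.546 -0.394  0.07 ]]
{'mtx': array([[294.308,   0.   , 320.893],
       [  0.   , 294.308, 199.318],
       [  0.   ,   0.   ,   1.   ]]), 'position': array([ 0.224, -0.641,  0.373]), 'attitude': array([-0.289,  0.002, -1.342])} -0.029495390901950073
```

View pics/crop0.png

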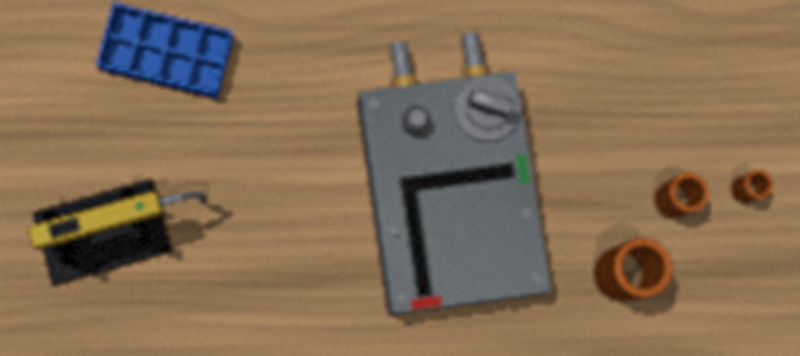

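The crop confirms it: of the three tubes, the middle-sized sleeve is at crop (684,193). The large one is at (640,268) and the small one at (754,186). The channel runs from red (425,302) via the corner (410,183) to green (521,169). Next I'll move the wrist camera over the block.

```bash

python3 -m handwheel '[{"x":0.5,"y":-0.35,"z":-0.3},{"x":0.94,"y":-0.65},{"x":0.94,"y":-0.65},{"x":0.94,"y":-0.65},{"x":0.94,"y":-0.65}]' 1 25 &&
python3 -m handwheel '[{"x":0.94,"y":-0.65,"z":-0.3},{"x":0.94,"y":-0.65},{"x":0.94,"y":-0.65},{"x":0.94,"y":-0.65},{"x":0.94,"y":-0.65}]' &&
python3 -m handwheel '[{"x":0.94,"y":-0.65,"z":-0.3},{"x":0.5,"y":-0.35},{"z":0},{"z":0}]'
python3 - <<'E'
from h import *
c=cam("wrist"); im=manip.read_camera("wrist"); cv2.imwrite("pics/w1.png",im); np.save("w1.npy",c,allow_pickle=True)
print(manip.observe()["tool_pos"],c["position"],c["attitude"])
E
```

```text
[ 0.15300562 -0.6571143   0.24161795] [ 0.22394281 -0.64078645  0.37264545] [-0.28919401  0.00219419 -1.34178636]schema error: expected keys x, y, z, twist
```

View pics/w1.png

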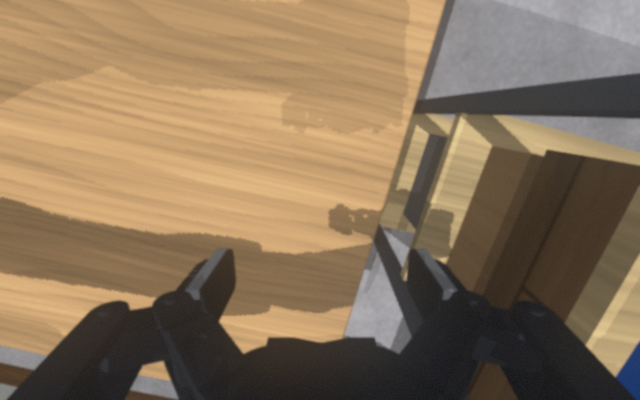

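The first picture shows only the bare table, because the rows were refused: every key is required. I'll resend the move.

```bash

python3 -m handwheel '[{"x":0.4,"y":-0.35,"z":-0.3,"twist":0},{"x":0.78,"y":-0.69,"z":-0.2,"twist":0},{"x":0.78,"y":-0.69,"z":-0.2,"twist":0},{"x":0.78,"y":-0.69,"z":-0.2,"twist":0},{"x":0.78,"y":-0.69,"z":-0.2,"twist":0}]' 1 25 &&
python3 -m handwheel '[{"x":0.78,"y":-0.69,"z":-0.2,"twist":0},{"x":0.78,"y":-0.69,"z":-0.2,"twist":0},{"x":0.78,"y":-0.69,"z":-0.2,"twist":0},{"x":0.78,"y":-0.69,"z":-0.2,"twist":0},{"x":0.78,"y":-0.69,"z":-0.2,"twist":0}]' &&
python3 -m handwheel '[{"x":0.78,"y":-0.69,"z":0,"twist":0},{"x":0.4,"y":-0.35,"z":0,"twist":0},{"x":0,"y":0,"z":0,"twist":0},{"x":0,"y":0,"z":0,"twist":0}]'
python3 - <<'E'
from h import *
c=cam("wrist"); im=manip.read_camera("wrist"); cv2.imwrite("pics/w2.png",im); np.save("w2.npy",c,allow_pickle=True)
print(manip.observe()["tool_pos"],c["position"],c["attitude"])
E
```

```text
time_s: 0.78
tool_pos: [0.2635, -0.502, 0.2873]
tool_rot: [3.141, -0.001, 0.23]
contact_force: [0.1, -0.4, 0.1]
opening: 0.0854
gripper_force: 0.0
time_s: 1.4
tool_pos: [0.3835, -0.3321, 0.3273]
tool_rot: [3.141, -0.001, 0.23]
contact_force: [0.4, -1.3, 0.1]
opening: 0.0854
gripper_force: 0.0
time_s: 1.9
tool_pos: [0.4186, -0.2835, 0.3266]
tool_rot: [3.141, 0.0, 0.229]
contact_force: [-0.3, -0.1, 0.1]
opening: 0.0854
gripper_force: 0.0
[ 0.41845205 -0.28393092  0.32655047] [ 0.4894695  -0.26705693  0.45775371] [-2.89255825e-01  1.39881264e-04 -1.34210210e+00]
```

View pics/w2.png

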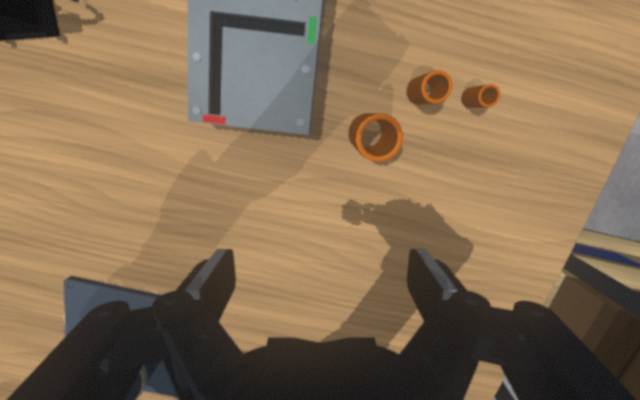

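w2: block bottom corners are at (188,121) and (310,136), the red mark at (214,119), the green mark at (312,29), and the middle sleeve's rim centre at about (436,86). The next view should hold the whole block and the probe.

```bash

python3 -m handwheel '[{"x":0.62,"y":-0.88,"z":0,"twist":0},{"x":0.62,"y":-0.88,"z":0,"twist":0},{"x":0.62,"y":-0.88,"z":0,"twist":0},{"x":0.62,"y":-0.88,"z":0,"twist":0},{"x":0.62,"y":-0.88,"z":0,"twist":0}]' >/dev/null
python3 -m handwheel '[{"x":0,"y":0,"z":0,"twist":0},{"x":0,"y":0,"z":0,"twist":0}]'
python3 - <<'E'
from h import *
c=cam("wrist"); im=manip.read_camera("wrist"); cv2.imwrite("pics/w3.png",im); np.save("w3.npy",c,allow_pickle=True)
cv2.imwrite("pics/w3b.png",cv2.resize(im[:280,60:],None,fx=1.37,fy=1.37,interpolation=cv2.INTER_CUBIC))
E
```

```text
time_s: 2.82
tool_pos: [0.4996, -0.0851, 0.3262]
tool_rot: [3.141, 0.001, 0.227]
contact_force: [-0.8, -0.0, -0.1]
opening: 0.0856
gripper_force: 0.0
```

View pics/w3b.png

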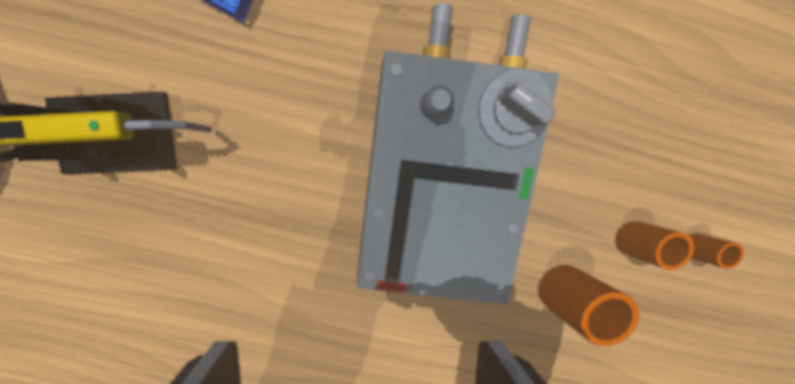

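w3b: block top corners are at TL (385,52), TR (557,74), BR (509,303) and BL (358,287). The probe handle end is at (124,126), its neck tip at (212,129), and the sleeve rim centre at (675,250).

```bash
cat > fit.py <<'E'
from h import *
from scipy.optimize import least_squares
L=lambda n:np.load(n,allow_pickle=True).item()
s=1.37; f=lambda u,v:((u+.5)/s-.5+60,(v+.5)/s-.5)
w2,w3=L("w2.npy"),L("w3.npy")
top=cam("top"); g=lambda u,v:((u+.5)/2.963-.5+230,(v+.5)/2.963-.5+140)
obs=[(w3,f(385,52),(.115,.08,.06)),(w3,f(557,74),(.115,-.08,.06)),(w3,f(509,303),(-.11,-.08,.06)),(w3,f(358,287),(-.11,.08,.06)),
(w2,(188,121),(-.11,.08,.06)),(w2,(310,136),(-.11,-.08,.06)),
(top,g(360,94),(.115,.08,.06)),(top,g(514,73),(.115,-.08,.06)),(top,g(553,292),(-.11,-.08,.06)),(top,g(388,314),(-.11,.08,.06))]
res=lambda p:np.ravel([(proj(c,bp(p,P))[0]-u)*(1.4/1000 if c is not top else 2.9/1000) for c,u,P in obs])
r=least_squares(res,[.55,-.2,-.05],x_scale=[.1,.1,.1])
print("block",r.x.round(4)); print((r.fun.reshape(-1,2)*1000).round(1).tolist())
print(np.round(bp(r.x,[(-.09,.045,.06),(.015,.045,.06),(.015,-.055,.06),(.075,.03,.06),(.08,-.045,.1)]),4))
print("spigot top check",(proj(w3,bp(r.x,[(.075,.03,.095)]))-[60,0])*1.37)
print("sleeve",back(w2,[(436.5,86.5)],.07).round(4),back(w3,[f(675,250)],.07).round(4),back(top,[g(689,193)],.07).round(4))
print("probe", back(w3,[f(94,126),f(124,126)],[.113,.113]).round(4),back(top,[g(140,206),g(33,237)],.113).round(4))
E
python3 fit.py
```

```text
block [ 0.5564 -0.1658  0.1181]
[[0.1, -0.1], [2.7, 0.6], [-1.2, 2.4], [-0.5, 2.8], [0.1, 1.8], [-1.7, -0.7], [-1.9, -2.0], [-0.3, -2.3], [-2.7, -1.5], [3.4, -0.5]]
[[ 0.4617 -0.1317  0.06  ]
 [ 0.566  -0.1193  0.06  ]
 [ 0.5777 -0.2186  0.06  ]
 [ 0.6273 -0.1272  0.06  ]
 [ 0.6411 -0.2011  0.1   ]]
spigot top check [[440.82593247 101.19892842]]
sleeve [[ 0.5523 -0.4     0.07  ]] [[ 0.5537 -0.3997  0.07  ]] [[ 0.5497 -0.4014  0.07  ]]
probe [[0.5442 0.1461 0.113 ]
 [0.5495 0.1217 0.113 ]] [[0.5437 0.1438 0.113 ]
 [0.5158 0.2472 0.113 ]]
```

```bash

python3 -m handwheel '[{"x":0.33,"y":-0.91,"z":0,"twist":0},{"x":0.33,"y":-0.91,"z":0,"twist":0},{"x":0.33,"y":-0.91,"z":0,"twist":0},{"x":0.33,"y":-0.91,"z":0,"twist":0},{"x":0.33,"y":-0.91,"z":0,"twist":0}]' >/dev/null
python3 -m handwheel '[{"x":0.33,"y":-0.91,"z":0,"twist":0},{"x":0.33,"y":-0.91,"z":0,"twist":0},{"x":0,"y":0,"z":0,"twist":-0.114},{"x":0,"y":0,"z":0,"twist":-0.114},{"x":0,"y":0,"z":0,"twist":-0.114}]' >/dev/null
python3 -m handwheel '[{"x":0,"y":0,"z":0,"twist":-0.114},{"x":0,"y":0,"z":0,"twist":-0.114},{"x":0,"y":0,"z":0,"twist":-0.114},{"x":0,"y":0,"z":0,"twist":-0.114},{"x":0,"y":0,"z":0,"twist":-0.114}]' >/dev/null
python3 -m handwheel '[{"x":0,"y":0,"z":0,"twist":-0.114},{"x":0,"y":0,"z":0.8,"twist":0},{"x":0,"y":0,"z":0.8,"twist":0},{"x":0,"y":0,"z":0,"twist":0},{"x":0,"y":0,"z":0,"twist":0}]' 
python3 - <<'E'
from h import *
c=cam("wrist"); im=manip.read_camera("wrist"); cv2.imwrite("pics/w4.png",im); np.save("w4.npy",c,allow_pickle=True)
print(proj(c,[(.5326,.1845,.113),(.5326-.0168,.1845+.0628,.113)]).round(1))
hsv=cv2.cvtColor(im,cv2.COLOR_BGR2HSV); m=cv2.inRange(hsv,(20,140,80),(35,255,255))
n,l,st,ce=cv2.connectedComponentsWithStats(m); print(st[1:][st[1:,4]>100],ce[1:][st[1:,4]>100])
E
```

```text
time_s: 5.38
tool_pos: [0.533, 0.1848, 0.2634]
tool_rot: [3.14, 0.0, 1.839]
contact_force: [-0.8, -0.5, 0.0]
opening: 0.085
gripper_force: 0.0
[[320.1 188.8]
 [320.5 120.8]]
[[ 311  115   25  128 2512]] [[322.22332803 179.74044586]]
```

View pics/w4.png

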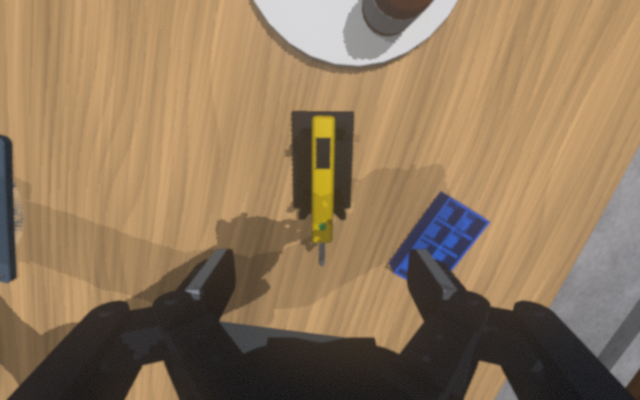

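w4: the probe handle lies from (323,116) to (322,242), clear of the ice tray at (440,235). The bottles and susan are beyond it.

```bash
python3 - <<'E'
from h import *
c=np.load("w4.npy",allow_pickle=True).item(); im=cv2.imread("pics/w4.png")
m=cv2.inRange(cv2.cvtColor(im,cv2.COLOR_BGR2HSV),(20,140,80),(35,255,255))
pts=[]
for v in (125,205):
    u=np.where(m[v])[0]; pts.append(((u.min()+u.max())/2,v)); print(v,u.min(),u.max())
P=back(c,pts+[(322.5,115),(322,242.5)],.111); print(P.round(4))
d=P[1]-P[0]; print("yaw",np.arctan2(d[1],d[0]),"ctr",(P[2]+P[3])/2, np.linalg.norm(P[2]-P[3]))
E
```

```text
125 312 334
205 311 333
[[0.519  0.2442 0.111 ]
 [0.5391 0.1682 0.111 ]
 [0.5162 0.2528 0.111 ]
 [0.5501 0.1284 0.111 ]]
yaw -1.3131900162703745 ctr [0.53311599 0.19057798 0.111     ] 0.1289665633522276
```

```bash

python3 -m handwheel '[{"x":0.1,"y":0,"z":0.9,"twist":0},{"x":0,"y":0,"z":0.9,"twist":0},{"x":0,"y":0,"z":0.9,"twist":0},{"x":0,"y":0,"z":0.8,"twist":0},{"x":0,"y":0,"z":0.5,"twist":0}]' 
python3 -m handwheel '[{"x":0,"y":0,"z":0.25,"twist":0},{"x":0,"y":0,"z":0,"twist":0},{"x":0,"y":0,"z":0,"twist":0}]'
python3 -m handwheel '[{"x":0,"y":0,"z":0,"twist":0},{"x":0,"y":0,"z":0,"twist":0},{"x":0,"y":0,"z":0,"twist":0},{"x":0,"y":0,"z":0,"twist":0},{"x":0,"y":0,"z":0,"twist":0}]' -1 60
python3 -m handwheel '[{"x":0,"y":0,"z":0,"twist":0},{"x":0,"y":0,"z":0,"twist":0},{"x":0,"y":0,"z":0,"twist":0},{"x":0,"y":0,"z":0,"twist":0}]'
```

```text
time_s: 6.05
tool_pos: [0.5318, 0.1891, 0.1021]
tool_rot: [3.141, 0.0, 1.84]
contact_force: [0.5, -0.2, 0.8]
opening: 0.0852
gripper_force: 0.0
time_s: 6.42
tool_pos: [0.5318, 0.1895, 0.0934]
tool_rot: [3.14, -0.0, 1.84]
contact_force: [-0.6, 1.4, -0.2]
opening: 0.0854
gripper_force: 0.0
time_s: 7.05
tool_pos: [0.5313, 0.1893, 0.0926]
tool_rot: [3.141, 0.0, 1.84]
contact_force: [-0.7, -1.1, 4.5]
opening: 0.0213
gripper_force: 58.9
time_s: 7.55
tool_pos: [0.5314, 0.1892, 0.0926]
tool_rot: [3.141, 0.0, 1.84]
contact_force: [0.6, -0.5, 6.4]
opening: 0.0218
gripper_force: 59.0
```

```bash

python3 -m handwheel '[{"x":0,"y":0,"z":-0.3,"twist":0},{"x":0,"y":0,"z":-0.7,"twist":0},{"x":0,"y":0,"z":-0.8,"twist":0},{"x":0,"y":0,"z":-0.8,"twist":0},{"x":0,"y":0,"z":-0.4,"twist":0}]' 
python3 -m handwheel '[{"x":0,"y":0,"z":0,"twist":0},{"x":0,"y":0,"z":0,"twist":0},{"x":0,"y":0,"z":0,"twist":0}]'
python3 - <<'E'
from h import *
o=manip.observe(); t=o["tool_pos"]; print(t,o["tool_rot"],o["contact_force"])
a=o["tool_rot"][2]-np.pi
for n in ("scene","top"):
    im=manip.read_camera(n); cv2.imwrite(f"pics/{n}1.png",im); c=cam(n)
    dz=t[2]-.0926
    P=[t+[0,0,.0074]+np.array([l*np.cos(a),l*np.sin(a),h]) for l,h in ((-.065,0.0),(.065,0),(.105,-.088))]
    p=proj(c,P); print(n,p.round(1).tolist())
    u,v=p[1].astype(int); cr=im[v-40:v+60,u-60:u+60]; 
    for (x,y) in p-[u-60,v-40]: pass
    globals()[n]=cv2.resize(cr,(396,330),interpolation=cv2.INTER_CUBIC); print("org",u-60,v-40)
cv2.imwrite("pics/pair.png",np.hstack([scene,top]))
E
```

```text
time_s: 8.18
tool_pos: [0.5314, 0.1895, 0.2142]
tool_rot: [3.14, -0.0, 1.841]
contact_force: [0.1, 0.7, -0.9]
opening: 0.0212
gripper_force: 58.8
time_s: 8.55
tool_pos: [0.5307, 0.1889, 0.2111]
tool_rot: [-3.14, 0.0, 1.841]
contact_force: [-0.2, -0.1, -1.6]
opening: 0.0209
gripper_force: 58.8
[0.53066618 0.18888568 0.21112956] [-3.13955146e+00  1.17838188e-04  1.84056502e+00] [-0.17897472 -0.08204333 -1.61203058]
scene [[410.6, 164.1], [363.3, 159.8], [347.7, 185.6]]
org 303 119
top [[232.9, 216.8], [280.1, 202.8], [296.2, 202.8]]
org 220 162
```

View pics/pair.png

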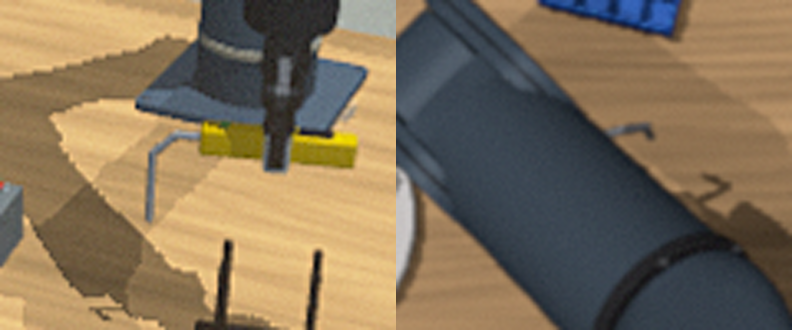

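Scene crop: the tip at (150,220) is full-frame (348.3,185.5), against a predicted (347.7,185.6), so the grasp model is right. Now I'll carry the probe over the red mark, turning it 45° to stay well inside the reach.

```bash

python3 -m handwheel '[{"x":-0.4,"y":-0.14,"z":0,"twist":0},{"x":-0.77,"y":-0.28,"z":0,"twist":0},{"x":-0.77,"y":-0.28,"z":0,"twist":0},{"x":-0.77,"y":-0.28,"z":0,"twist":0},{"x":-0.77,"y":-0.28,"z":0,"twist":0}]' >/dev/null
python3 -m handwheel '[{"x":-0.77,"y":-0.28,"z":0,"twist":0},{"x":-0.77,"y":-0.28,"z":0,"twist":0},{"x":-0.39,"y":-0.13,"z":0,"twist":0},{"x":0,"y":0,"z":0,"twist":0.1},{"x":0,"y":0,"z":0,"twist":0.1}]'
python3 -m handwheel '[{"x":0,"y":0,"z":0,"twist":0.1},{"x":0,"y":0,"z":0.2,"twist":0.1},{"x":0,"y":0,"z":0.4,"twist":0.1},{"x":0,"y":0,"z":0.2,"twist":0},{"x":0,"y":0,"z":0,"twist":0}]'
python3 -m handwheel '[{"x":0,"y":0,"z":0,"twist":0},{"x":0,"y":0,"z":0,"twist":0}]' >/dev/null
cat > tip.py <<'E'
from h import *
B=np.array([.5564,-.1658,.1181])
def tip(o=None):
    o=o or manip.observe(); t=o["tool_pos"]; a=o["tool_rot"][2]-np.pi
    return t+[.105*np.cos(a),.105*np.sin(a),-.0806]
def inb(P,B=B):
    d=P[:2]-B[:2]; c,s=np.cos(B[2]),np.sin(B[2]); return np.array([c*d[0]+s*d[1],-s*d[0]+c*d[1],P[2]])
if __name__=="__main__":
    o=manip.observe(); T=tip(o); print("tip",T.round(4),"in block",(inb(T)*1000).round(1),"rot",o["tool_rot"].round(4),o["contact_force"].round(1),o["time_s"])
E
python3 tip.py
python3 - <<'E'
from tip import *
T=tip(); V=[]
for n in ("scene","top"):
    im=manip.read_camera(n); cv2.imwrite(f"pics/{n}2.png",im); c=cam(n)
    print(n,"tip",proj(c,T).round(1),"blk",proj(c,bp(B,[(-.11,.08,.06),(.115,.08,.06),(.115,-.08,.06),(-.11,-.08,.06),(-.098,.045,.06),(.023,.053,.06),(.015,-.063,.06),(.075,.03,.095)])).round(1).tolist())
    u,v=proj(c,bp(B,[(0,0,.06)]))[0].astype(int); V.append(cv2.resize(im[v-50:v+50,u-60:u+60],(396,330),interpolation=cv2.INTER_CUBIC)); print("org",u-60,v-50)
cv2.imwrite("pics/pair2.png",np.hstack(V))
E
```

```text
time_s: 9.9
tool_pos: [0.5135, -0.0404, 0.2123]
tool_rot: [-3.141, -0.0, 1.521]
contact_force: [-0.3, 0.5, -1.2]
opening: 0.0213
gripper_force: 58.8
time_s: 10.52
tool_pos: [0.5133, -0.04, 0.1799]
tool_rot: [-3.141, 0.0, 1.059]
contact_force: [-0.0, -0.6, -0.6]
opening: 0.0214
gripper_force: 58.8
tip [ 0.4622 -0.1316  0.1001] in block [-89.5  45.1 100.1] rot [ 3.1410e+00 -4.0000e-04  1.0558e+00] [-1.4  0.2 -1.7] 10.775
scene tip [[297.2 165. ]] blk [[309.5, 174.6], [282.9, 209.8], [234.6, 199.9], [266.0, 166.9], [298.4, 174.5], [286.6, 192.7], [254.3, 185.1], [272.3, 190.0]]
org 214 136
top tip [[373.9 236. ]] blk [[361.8, 245.4], [350.5, 170.7], [403.1, 163.5], [415.4, 237.7], [373.0, 239.7], [364.1, 199.6], [402.9, 196.9], [370.2, 179.4]]
org 322 154
```

View pics/pair2.png

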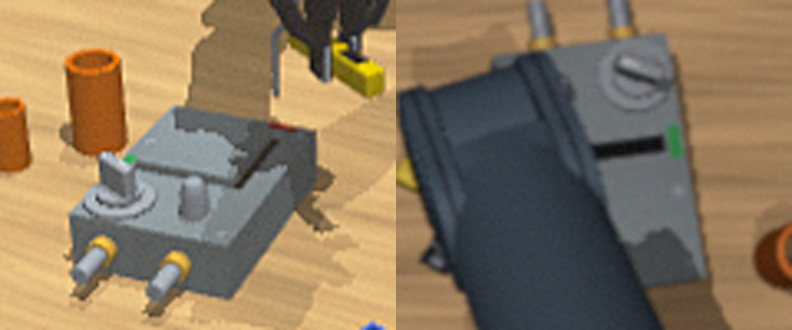

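```bash
cat >> fit.py <<'E'
sc=cam("scene"); k=lambda u,v:((u+.5)/3.3-.5+214,(v+.5)/3.3-.5+136); k2=lambda u,v:((u-396+.5)/3.3-.5+322,(v+.5)/3.3-.5+154)
obs+=[(sc,k(316,130),(-.11,.08,.06)),(sc,k(232,248),(.115,.08,.06)),(sc,k(70,213),(.115,-.08,.06)),(sc,k(175,107),(-.11,-.08,.06)),(sc,k(194,178),(.075,.03,.095)),
(top,k2(666,33),(.115,-.08,.06)),(top,k2(705,283),(-.11,-.08,.06)),(w3,f(440,101),(.075,.03,.095)),(top,g(419,113),(.075,.03,.095)),
(w3,f(404,160),(.023,.053,.06)),(w2,(211,12),(.023,.053,.06)),(top,g(402,180),(.023,.053,.06))]
for keep in (None,w2,w3,top,sc):
    O=[o for o in obs if keep is None or o[0] is keep]
    r2=lambda p:np.ravel([(proj(c,bp(p,P))[0]-u) for c,u,P in O])
    q=least_squares(r2,r.x,x_scale=.1,loss="soft_l1"); print(q.x.round(4),len(O),abs(q.fun).mean().round(2))
E
python3 fit.py | tail -5
```

```text
[ 0.5567 -0.166   0.1191] 22 0.76
[ 0.5567 -0.1672  0.1101] 3 0.47
[ 0.5572 -0.1657  0.1235] 6 0.82
[ 0.5549 -0.1668  0.11  ] 8 0.58
[ 0.5584 -0.1631  0.1203] 5 0.43
```

```bash
sed -i 's/^B=.*/B=np.array([.5567,-.166,.119])/' tip.py
python3 -m handwheel '[{"x":0,"y":0,"z":0.4,"twist":0},{"x":0,"y":0,"z":0.4,"twist":0},{"x":0,"y":0,"z":0.25,"twist":0},{"x":0,"y":0,"z":0.1,"twist":0},{"x":0,"y":0,"z":0,"twist":0}]' >/dev/null
python3 -m handwheel '[{"x":0,"y":0,"z":0,"twist":0},{"x":0,"y":0,"z":0,"twist":0},{"x":0,"y":0,"z":0,"twist":0}]' >/dev/null
python3 tip.py
```

```text
tip [ 0.462  -0.1315  0.0539] in block [-90.   45.5  53.9] rot [ 3.1413e+00 -2.0000e-04  1.0549e+00] [ 0.3  0.1 -0.3] 11.875
```

```bash

python3 -m handwheel '[{"x":0,"y":0,"z":0.03,"twist":0},{"x":0.03,"y":0.04,"z":0,"twist":0},{"x":0.074,"y":0.1,"z":0,"twist":0},{"x":0.074,"y":0.1,"z":0,"twist":0},{"x":0.074,"y":0.1,"z":0,"twist":0}]' >/dev/null
python3 tip.py
python3 -m handwheel '[{"x":0.074,"y":0.1,"z":0,"twist":0},{"x":0.074,"y":0.1,"z":0,"twist":0},{"x":0.074,"y":0.1,"z":0,"twist":0},{"x":0.074,"y":0.1,"z":0,"twist":0},{"x":0.074,"y":0.1,"z":0,"twist":0}]' >/dev/null
python3 tip.py
```

```text
tip [ 0.4791 -0.1294  0.0525] in block [-72.7  45.6  52.5] rot [-3.1416e+00 -1.0000e-04  1.0550e+00] [ 0.7  0.7 -1.7] 12.5
tip [ 0.5037 -0.1264  0.0525] in block [-47.9  45.6  52.5] rot [-3.1415 -0.      1.055 ] [-1.3 -0.1 -1.4] 13.125
```

```bash

python3 -m handwheel '[{"x":0.074,"y":0.1,"z":0,"twist":0},{"x":0.074,"y":0.1,"z":0,"twist":0},{"x":0.074,"y":0.1,"z":0,"twist":0},{"x":0.074,"y":0.1,"z":0,"twist":0},{"x":0.074,"y":0.1,"z":0,"twist":0}]' >/dev/null
python3 tip.py
python3 -m handwheel '[{"x":0.074,"y":0.1,"z":0,"twist":0},{"x":0.074,"y":0.1,"z":0,"twist":0},{"x":0.074,"y":0.1,"z":0,"twist":0},{"x":0.074,"y":0.1,"z":0,"twist":0},{"x":0.074,"y":0.1,"z":0,"twist":0}]' >/dev/null
python3 tip.py
python3 -m handwheel '[{"x":0.074,"y":0.1,"z":0,"twist":0},{"x":0.056,"y":0.075,"z":0,"twist":0},{"x":0,"y":0,"z":0,"twist":0},{"x":0,"y":0,"z":0,"twist":0}]' 
python3 tip.py
```

```text
tip [ 0.5284 -0.1234  0.0525] in block [-23.1  45.7  52.5] rot [-3.1415 -0.      1.055 ] [ 0.2 -0.6 -1.4] 13.75
tip [ 0.5531 -0.1204  0.0525] in block [ 1.8 45.7 52.5] rot [-3.1416  0.      1.055 ] [ 0.5  0.2 -1.7] 14.375
time_s: 14.88
tool_pos: [0.613, -0.028, 0.1331]
tool_rot: [-3.141, 0.0, 1.055]
contact_force: [-0.3, -0.2, -2.2]
opening: 0.0212
gripper_force: 58.9
tip [ 0.5612 -0.1194  0.0525] in block [10.  45.7 52.5] rot [-3.1414e+00  1.0000e-04  1.0550e+00] [-0.3 -0.2 -2.2] 14.875
```

```bash

python3 -m handwheel '[{"x":0.07,"y":0.095,"z":0,"twist":0},{"x":0,"y":0,"z":0,"twist":0},{"x":0,"y":0,"z":0,"twist":0},{"x":-0.05,"y":0.037,"z":0,"twist":0},{"x":-0.1,"y":0.074,"z":0,"twist":0}]' >/dev/null
python3 tip.py
python3 -m handwheel '[{"x":-0.1,"y":0.074,"z":0,"twist":0},{"x":-0.1,"y":0.074,"z":0,"twist":0},{"x":-0.1,"y":0.074,"z":0,"twist":0},{"x":-0.1,"y":0.074,"z":0,"twist":0},{"x":-0.1,"y":0.074,"z":0,"twist":0}]' >/dev/null
python3 tip.py
```

```text
tip [ 0.567  -0.1263  0.0525] in block [14.9 38.2 52.5] rot [-3.1416 -0.      1.0553] [-0.1  0.  -1.9] 15.5
tip [ 0.57   -0.1512  0.0525] in block [15.  13.1 52.5] rot [-3.1415 -0.      1.055 ] [-0.3 -0.7 -1.3] 16.125
```

```bash

python3 -m handwheel '[{"x":-0.1,"y":0.074,"z":0,"twist":0},{"x":-0.1,"y":0.074,"z":0,"twist":0},{"x":-0.1,"y":0.074,"z":0,"twist":0},{"x":-0.1,"y":0.074,"z":0,"twist":0},{"x":-0.1,"y":0.074,"z":0,"twist":0}]' >/dev/null
python3 tip.py
python3 -m handwheel '[{"x":-0.1,"y":0.074,"z":0,"twist":0},{"x":-0.1,"y":0.074,"z":0,"twist":0},{"x":-0.1,"y":0.074,"z":0,"twist":0},{"x":-0.1,"y":0.074,"z":0,"twist":0},{"x":-0.1,"y":0.074,"z":0,"twist":0}]' >/dev/null
python3 tip.py
python3 -m handwheel '[{"x":-0.1,"y":0.074,"z":0,"twist":0},{"x":-0.1,"y":0.074,"z":0,"twist":0},{"x":-0.1,"y":0.074,"z":0,"twist":0},{"x":-0.05,"y":0.037,"z":0,"twist":0},{"x":0,"y":0,"z":0,"twist":0}]' >/dev/null
python3 tip.py
```

```text
tip [ 0.573  -0.1759  0.0525] in block [ 15.  -11.8  52.5] rot [-3.1416  0.      1.055 ] [-1.  -0.5 -1. ] 16.75
tip [ 0.5761 -0.2006  0.0525] in block [ 15.1 -36.7  52.5] rot [-3.1416 -0.      1.055 ] [-0.4 -0.6 -1. ] 17.375
tip [ 0.5781 -0.2178  0.0525] in block [ 15.1 -53.9  52.5] rot [-3.1415  0.      1.0547] [-0.5 -0.6 -0.8] 18.0
```

```bash

python3 -m handwheel '[{"x":-0.04,"y":0.03,"z":0,"twist":0},{"x":0,"y":0,"z":0,"twist":0},{"x":0,"y":0,"z":0,"twist":0},{"x":0,"y":0,"z":0,"twist":0},{"x":0,"y":0,"z":-0.2,"twist":0}]' >/dev/null
python3 tip.py
python3 -m handwheel '[{"x":0,"y":0,"z":-0.5,"twist":0},{"x":0,"y":0,"z":-0.7,"twist":0},{"x":0,"y":0,"z":-0.6,"twist":0},{"x":0.35,"y":-0.37,"z":-0.2,"twist":0},{"x":0.7,"y":-0.75,"z":0,"twist":0}]' >/dev/null
python3 -m handwheel '[{"x":0.7,"y":-0.75,"z":0,"twist":0},{"x":0.7,"y":-0.75,"z":0,"twist":0},{"x":0.7,"y":-0.75,"z":0,"twist":0},{"x":0.7,"y":-0.75,"z":0,"twist":0},{"x":0.7,"y":-0.75,"z":0,"twist":0}]' >/dev/null
python3 -m handwheel '[{"x":0.7,"y":-0.75,"z":0,"twist":0},{"x":0.35,"y":-0.37,"z":0,"twist":0},{"x":0,"y":0,"z":0,"twist":-0.1},{"x":0,"y":0,"z":0,"twist":-0.1},{"x":0,"y":0,"z":0,"twist":-0.1}]' >/dev/null
python3 -m handwheel '[{"x":0,"y":0,"z":0,"twist":-0.1},{"x":0,"y":0,"z":0,"twist":-0.1},{"x":0,"y":0,"z":0,"twist":0},{"x":0,"y":0,"z":0,"twist":0},{"x":0,"y":0,"z":0,"twist":0}]' 
cat > go.py <<'E'
import sys
from h import *
o=manip.observe(); t=o["tool_pos"]; a=o["tool_rot"][2]; g=np.array(list(map(float,sys.argv[1:4]))); d=g-t
print("t",t.round(4),"yaw",a.round(4),"units x %.3f y %.3f z %.3f"%((d[0]*np.cos(a)+d[1]*np.sin(a))/.04,(d[0]*np.sin(a)-d[1]*np.cos(a))/.04,-d[2]/.04),"twist %.4f"%((a-float(sys.argv[4]))/(np.pi/2)))
E
python3 go.py .5314 .1892 .0926 1.840
```

```text
tip [ 0.578  -0.2195  0.0603] in block [ 14.8 -55.6  60.3] rot [-3.1404e+00  4.0000e-04  1.0552e+00] [ 0.   0.3 -1. ] 18.625
time_s: 21.12
tool_pos: [0.5321, 0.1848, 0.2211]
tool_rot: [-3.142, 0.0, 1.838]
contact_force: [0.9, 0.3, -1.8]
opening: 0.0212
gripper_force: 58.9
t [0.5321 0.1848 0.2211] yaw 1.8385 units x 0.110 y 0.011 z 3.212 twist -0.0010
```

Lined up with the cradle. Lowering, with the last part slow.

```bash

python3 -m handwheel '[{"x":0.11,"y":0.01,"z":0.4,"twist":0},{"x":0,"y":0,"z":0.7,"twist":0},{"x":0,"y":0,"z":0.7,"twist":0},{"x":0,"y":0,"z":0.5,"twist":0},{"x":0,"y":0,"z":0.3,"twist":0}]' 
python3 -m handwheel '[{"x":0,"y":0,"z":0.2,"twist":0},{"x":0,"y":0,"z":0.2,"twist":0},{"x":0,"y":0,"z":0.15,"twist":0},{"x":0,"y":0,"z":0,"twist":0},{"x":0,"y":0,"z":0,"twist":0}]' 
python3 go.py .5314 .1892 .0926 1.840
```

```text
time_s: 21.75
tool_pos: [0.5306, 0.1892, 0.1153]
tool_rot: [-3.14, -0.0, 1.84]
contact_force: [0.6, -0.1, -0.4]
opening: 0.0212
gripper_force: 58.9
time_s: 22.38
tool_pos: [0.5316, 0.1893, 0.0954]
tool_rot: [3.141, -0.0, 1.84]
contact_force: [-0.4, -0.4, -0.6]
opening: 0.0214
gripper_force: 58.9
t [0.5316 0.1893 0.0954] yaw 1.8403 units x -0.000 y -0.005 z 0.071 twist 0.0002
```

```bash

python3 -m handwheel '[{"x":0,"y":0,"z":0.04,"twist":0},{"x":0,"y":0,"z":0.03,"twist":0},{"x":0,"y":0,"z":0,"twist":0}]' 
python3 -m handwheel '[{"x":0,"y":0,"z":0,"twist":0},{"x":0,"y":0,"z":0,"twist":0},{"x":0,"y":0,"z":0,"twist":0},{"x":0,"y":0,"z":0,"twist":0},{"x":0,"y":0,"z":0,"twist":0}]' 1
python3 -m handwheel '[{"x":0,"y":0,"z":0,"twist":0},{"x":0,"y":0,"z":-0.3,"twist":0},{"x":0,"y":0,"z":-0.8,"twist":0},{"x":0,"y":0,"z":-0.9,"twist":0},{"x":0,"y":0,"z":-0.9,"twist":0}]' 
python3 -m handwheel '[{"x":0,"y":0,"z":-0.9,"twist":0},{"x":0,"y":0,"z":-0.3,"twist":0},{"x":0,"y":0,"z":0,"twist":0},{"x":0,"y":0,"z":0,"twist":0}]' 
python3 - <<'E'
from h import *
c=cam("wrist"); im=manip.read_camera("wrist"); cv2.imwrite("pics/w5.png",im)
m=cv2.inRange(cv2.cvtColor(im,cv2.COLOR_BGR2HSV),(20,140,80),(35,255,255)); m[300:]=0
pts=[]
r=np.where(m.sum(1)>255*8)[0]; print(r.min(),r.max())
for v in (r.min()+10,r.max()-40):
    u=np.where(m[v])[0]; pts.append(((u.min()+u.max())/2,v)); print(v,u.min(),u.max())
P=back(c,pts+[(pts[0][0],r.min()),(pts[1][0],r.max())],.111); d=P[1]-P[0]
print("yaw",np.arctan2(d[1],d[0]),"ctr",(P[2]+P[3])/2, np.linalg.norm(P[2]-P[3]))
E
python3 go.py .553 -.4 .25 1.84
```

```text
time_s: 22.75
tool_pos: [0.5316, 0.1891, 0.0926]
tool_rot: [3.141, 0.0, 1.84]
contact_force: [0.1, -1.3, 3.4]
opening: 0.0215
gripper_force: 59.3
time_s: 23.38
tool_pos: [0.5314, 0.1892, 0.0923]
tool_rot: [3.142, -0.0, 1.84]
contact_force: [0.1, 0.2, -0.1]
opening: 0.0857
gripper_force: 0.0
time_s: 24.0
tool_pos: [0.5313, 0.1893, 0.2103]
tool_rot: [3.141, -0.0, 1.841]
contact_force: [-0.7, 0.7, 0.4]
opening: 0.0852
gripper_force: 0.0
time_s: 24.5
tool_pos: [0.5309, 0.1888, 0.2553]
tool_rot: [-3.14, 0.0, 1.84]
contact_force: [-0.4, -0.1, -0.4]
opening: 0.0856
gripper_force: 0.0
120 249
130 310 334
209 311 333
yaw -1.2999280818941008 ctr [0.5315097  0.19051469 0.111     ] 0.12817086764052402
t [0.5309 0.1888 0.2551] yaw 1.8405 units x -14.334 y -3.390 z 0.127 twist 0.0003
```

The probe is back in its cradle within 2 mm. Now over to the sleeve.

```bash

python3 -m handwheel '[{"x":-0.45,"y":-0.1,"z":0,"twist":0},{"x":-0.9,"y":-0.21,"z":0,"twist":0},{"x":-0.9,"y":-0.21,"z":0,"twist":0},{"x":-0.9,"y":-0.21,"z":0,"twist":0},{"x":-0.9,"y":-0.21,"z":0,"twist":0}]' 0.6 30 >/dev/null
python3 -m handwheel '[{"x":-0.9,"y":-0.21,"z":0,"twist":0},{"x":-0.9,"y":-0.21,"z":0,"twist":0},{"x":-0.9,"y":-0.21,"z":0,"twist":0},{"x":-0.9,"y":-0.21,"z":0,"twist":0},{"x":-0.9,"y":-0.21,"z":0,"twist":0}]' >/dev/null
python3 -m handwheel '[{"x":-0.9,"y":-0.21,"z":0,"twist":0},{"x":-0.9,"y":-0.21,"z":0,"twist":0},{"x":-0.9,"y":-0.21,"z":0,"twist":0},{"x":-0.9,"y":-0.21,"z":0,"twist":0},{"x":-0.9,"y":-0.21,"z":0,"twist":0}]' >/dev/null
python3 -m handwheel '[{"x":-0.9,"y":-0.21,"z":0,"twist":0},{"x":-0.39,"y":-0.1,"z":0,"twist":0},{"x":0,"y":0,"z":0,"twist":0},{"x":0,"y":0,"z":0,"twist":0},{"x":0,"y":0,"z":0,"twist":0}]'
python3 - <<'E'
from h import *
c=cam("wrist"); im=manip.read_camera("wrist"); cv2.imwrite("pics/w6.png",im); np.save("w6.npy",c,allow_pickle=True)
print(proj(c,[(.5525,-.4,.07),(.5525,-.4,0)]).round(1))
m=cv2.inRange(cv2.cvtColor(im,cv2.COLOR_BGR2HSV),(5,150,50),(18,255,255))
n,l,st,ce=cv2.connectedComponentsWithStats(m); print(st[1:][st[1:,4]>100],ce[1:][st[1:,4]>100])
E
```

```text
time_s: 27.05
tool_pos: [0.5555, -0.3978, 0.2567]
tool_rot: [3.141, -0.0, 1.843]
contact_force: [0.0, 0.8, 0.1]
opening: 0.0682
gripper_force: 0.0
[[317.5 181.6]
 [318.1 169.8]]
[[ 226   77   68   64 2641]
 [ 300  157   35   42  959]
 [ 297  216   22   34  611]] [[256.5528209  108.36122681]
 [317.34202294 178.85088634]
 [308.31423895 232.90507365]]
```

View pics/w6.png

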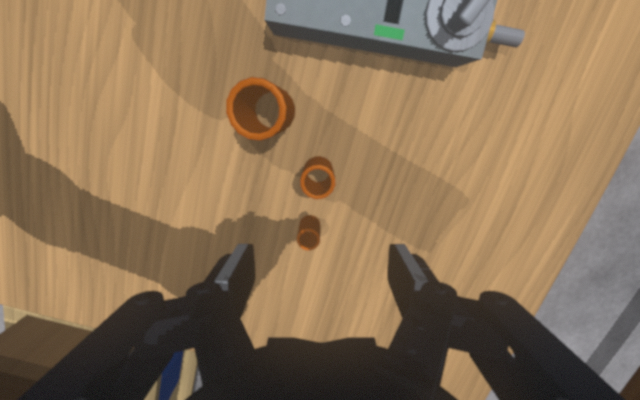

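w6: the middle sleeve's rim centre is at (318,181), the large tube at (257,108) and the small one at (308,233). The closing line, horizontal through row 181, is clear. Going down to grasp.

```bash
python3 go.py .553 -.3995 .048 1.843
python3 -m handwheel '[{"x":0,"y":-0.08,"z":0.6,"twist":0},{"x":0,"y":0,"z":0.9,"twist":0},{"x":0,"y":0,"z":0.9,"twist":0},{"x":0,"y":0,"z":0.9,"twist":0},{"x":0,"y":0,"z":0.8,"twist":0}]'  >/dev/null
python3 -m handwheel '[{"x":0,"y":0,"z":0.7,"twist":0},{"x":0,"y":0,"z":0.4,"twist":0},{"x":0,"y":0,"z":0,"twist":0},{"x":0,"y":0,"z":0,"twist":0}]' 
python3 go.py .553 -.3995 .048 1.843
```

```text
t [ 0.5555 -0.3981  0.2567] yaw 1.8423 units x -0.018 y -0.069 z 5.217 twist -0.0004
time_s: 28.22
tool_pos: [0.5528, -0.4004, 0.0495]
tool_rot: [3.14, 0.001, 1.841]
contact_force: [-0.1, 0.5, -0.9]
opening: 0.0684
gripper_force: 0.0
t [ 0.5528 -0.4004  0.0495] yaw 1.8406 units x 0.020 y 0.012 z 0.039 twist -0.0015
```

```bash

python3 -m handwheel '[{"x":0,"y":0,"z":0,"twist":0},{"x":0,"y":0,"z":0,"twist":0},{"x":0,"y":0,"z":0,"twist":0},{"x":0,"y":0,"z":0,"twist":0},{"x":0,"y":0,"z":0,"twist":0}]' -1 30
python3 -m handwheel '[{"x":0,"y":0,"z":0,"twist":0},{"x":0,"y":0,"z":-0.3,"twist":0},{"x":0,"y":0,"z":-0.8,"twist":0},{"x":0,"y":0,"z":-0.8,"twist":0},{"x":0,"y":0,"z":-0.8,"twist":0}]' 
python3 -m handwheel '[{"x":0,"y":0,"z":-0.5,"twist":0},{"x":0,"y":0,"z":0,"twist":0},{"x":0,"y":0,"z":0,"twist":0}]' 
python3 go.py .6276 -.1273 .18 1.8406
```

```text
time_s: 28.85
tool_pos: [0.5524, -0.4006, 0.0495]
tool_rot: [3.141, 0.001, 1.84]
contact_force: [-0.9, 0.3, 6.2]
opening: 0.0385
gripper_force: 30.2
time_s: 29.48
tool_pos: [0.5519, -0.4002, 0.1581]
tool_rot: [3.141, 0.0, 1.84]
contact_force: [0.3, -0.6, -0.0]
opening: 0.0386
gripper_force: 30.3
time_s: 29.85
tool_pos: [0.5515, -0.4001, 0.1756]
tool_rot: [-3.141, -0.001, 1.84]
contact_force: [0.2, 0.3, -1.8]
opening: 0.0387
gripper_force: 30.3
t [ 0.5515 -0.4001  0.1756] yaw 1.8405 units x 6.067 y 3.652 z -0.110 twist -0.0001
```

```bash

python3 -m handwheel '[{"x":0.38,"y":0.23,"z":-0.1,"twist":0},{"x":0.76,"y":0.457,"z":0,"twist":0},{"x":0.76,"y":0.457,"z":0,"twist":0},{"x":0.76,"y":0.457,"z":0,"twist":0},{"x":0.76,"y":0.457,"z":0,"twist":0}]'  >/dev/null
python3 -m handwheel '[{"x":0.76,"y":0.457,"z":0,"twist":0},{"x":0.76,"y":0.457,"z":0,"twist":0},{"x":0.76,"y":0.457,"z":0,"twist":0},{"x":0.37,"y":0.22,"z":0,"twist":0},{"x":0,"y":0,"z":0,"twist":0}]' >/dev/null
python3 -m handwheel '[{"x":0,"y":0,"z":0,"twist":0},{"x":0,"y":0,"z":0,"twist":0},{"x":0,"y":0,"z":0,"twist":0}]'
python3 go.py .6276 -.1273 .18 1.8406
python3 - <<'E'
from h import *
t=manip.observe()["tool_pos"]; V=[]; S=[.6276,-.1273]
for n in ("scene","wrist","top"):
    c=cam(n); im=manip.read_camera(n); cv2.imwrite(f"pics/{n}7.png",im)
    print(n,"sleeve top/bot",proj(c,[t+[0,0,.0205],t-[0,0,.0495]]).round(1).tolist(),"spigot foot/top",proj(c,[S+[.06],S+[.095]]).round(1).tolist())
    if n!="top":
        u,v=proj(c,[t-[0,0,.0495]])[0].astype(int); x,y=max(u-60,0),max(v-50,0); print("org",x,y); V.append(cv2.resize(im[y:y+100,x:x+120],(396,330),interpolation=cv2.INTER_CUBIC))
cv2.imwrite("pics/pair7.png",np.hstack(V))
E
```

```text
time_s: 31.48
tool_pos: [0.6278, -0.1285, 0.1802]
tool_rot: [-3.141, 0.0, 1.839]
contact_force: [-0.4, 0.9, -1.0]
opening: 0.039
gripper_force: 30.3
t [ 0.6278 -0.1285  0.1802] yaw 1.8389 units x 0.030 y 0.004 z 0.006 twist -0.0011
scene sleeve top/bot [[269.9, 158.4], [271.2, 179.6]] spigot foot/top [[272.9, 199.8], [272.2, 190.0]]
org 211 129
wrist sleeve top/bot [[319.9, 287.8], [320.3, 227.1]] spigot foot/top [[320.7, 196.0], [320.6, 208.4]]
org 260 177
top sleeve top/bot [[374.4, 172.5], [371.8, 177.1]] spigot foot/top [[369.1, 181.4], [370.2, 179.3]]
```

View pics/pair7.png

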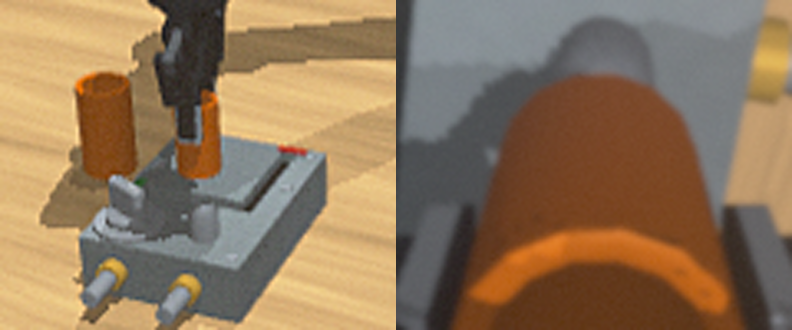

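The pair shows the sleeve bottom (right crop, outline top at (600,75)) nearly in line with the spigot, whose far foot edge is at (603,16). I'll work out the residual along tool x.

```bash
python3 - <<'E'
from h import *
from scipy.optimize import least_squares
o=manip.observe(); t=o["tool_pos"]; a=o["tool_rot"][2]; c=cam("wrist"); S=np.array([.6276,-.1273])
th=np.linspace(0,2*np.pi,361)
ring=lambda C,r,z:proj(c,np.c_[C[0]+r*np.cos(th),C[1]+r*np.sin(th),0*th+z])
px=lambda u,v:(np.array([u-396+.5,v+.5])/3.3-.5+[260,177]).round(2)
for C,r,z,n in ((t,.02,t[2]-.0495,"sleeve bot"),(t,.02,t[2]+.0205,"sleeve top out"),(t,.015,t[2]+.0205,"top in"),(S,.013,.06,"foot"),(S,.013,.085,"shoulder"),(S,.008,.095,"top")):
    p=ring(C,r,z); print(n,"minrow",p[:,1].min().round(1),"cols",p[:,0].min().round(1),p[:,0].max().round(1))
print("obs sleeve bot",px(600,75),"spig far",px(603,16),"spig cols at row 65",px(550,65),px(655,65),"sleeve top rim far outer",px(600,228))
E
```

```text
sleeve bot minrow 197.6 cols 290.1 350.9
sleeve top out minrow 245.0 cols 273.8 366.6
top in minrow 255.9 cols 285.4 355.0
foot minrow 182.2 cols 305.8 335.1
shoulder minrow 189.3 cols 304.3 336.5
top minrow 198.9 cols 310.0 330.7
obs sleeve bot [321.47 199.38] spig far [322.38 181.5 ] spig cols at row 65 [306.32 196.35] [338.14 196.35] sleeve top rim far outer [321.47 245.74]
```

```bash

python3 -m handwheel '[{"x":0.06,"y":0.015,"z":0.3,"twist":0},{"x":0,"y":0,"z":0.3,"twist":0},{"x":0,"y":0,"z":0.2,"twist":0},{"x":0,"y":0,"z":0.15,"twist":0},{"x":0,"y":0,"z":0.1,"twist":0}]'
python3 -m handwheel '[{"x":0,"y":0,"z":0.1,"twist":0},{"x":0,"y":0,"z":0.1,"twist":0},{"x":0,"y":0,"z":0.05,"twist":0},{"x":0,"y":0,"z":0,"twist":0}]'
```

```text
time_s: 32.25
tool_pos: [0.6279, -0.1249, 0.1378]
tool_rot: [-3.141, -0.0, 1.84]
contact_force: [-1.2, -1.0, -0.7]
opening: 0.0386
gripper_force: 30.3
time_s: 32.75
tool_pos: [0.6279, -0.1249, 0.1282]
tool_rot: [-3.142, -0.0, 1.84]
contact_force: [-0.5, 0.3, -1.0]
opening: 0.0387
gripper_force: 30.3
```

```bash

python3 -m handwheel '[{"x":0,"y":0,"z":0.1,"twist":0},{"x":0,"y":0,"z":0.1,"twist":0},{"x":0,"y":0,"z":0.1,"twist":0},{"x":0,"y":0,"z":0.08,"twist":0},{"x":0,"y":0,"z":0,"twist":0}]'
python3 -m handwheel '[{"x":0,"y":0,"z":0.04,"twist":0},{"x":0,"y":0,"z":0.03,"twist":0},{"x":0,"y":0,"z":0,"twist":0}]'
```

```text
time_s: 33.38
tool_pos: [0.6278, -0.1248, 0.1128]
tool_rot: [-3.141, -0.0, 1.84]
contact_force: [0.1, -0.5, -0.7]
opening: 0.0386
gripper_force: 30.3
time_s: 33.75
tool_pos: [0.6279, -0.1249, 0.1102]
tool_rot: [-3.141, -0.0, 1.84]
contact_force: [-0.6, -0.3, -0.7]
opening: 0.0388
gripper_force: 30.3
```

Bottom at about 0.061 with no contact force. I'll release (partial opening first), back off upward and check.

```bash

python3 -m handwheel '[{"x":0,"y":0,"z":0.03,"twist":0},{"x":0,"y":0,"z":0,"twist":0},{"x":0,"y":0,"z":0,"twist":0}]'
python3 -m handwheel '[{"x":0,"y":0,"z":0,"twist":0},{"x":0,"y":0,"z":0,"twist":0},{"x":0,"y":0,"z":0,"twist":0},{"x":0,"y":0,"z":0,"twist":0},{"x":0,"y":0,"z":0,"twist":0}]' 0.6
python3 -m handwheel '[{"x":0,"y":0,"z":-0.3,"twist":0},{"x":0,"y":0,"z":-0.8,"twist":0},{"x":0,"y":0,"z":-0.9,"twist":0},{"x":0,"y":0,"z":-0.9,"twist":0},{"x":0,"y":0,"z":-0.9,"twist":0}]'
python3 -m handwheel '[{"x":0,"y":0.0,"z":0,"twist":0},{"x":-0.9,"y":0,"z":0,"twist":0},{"x":-0.9,"y":0,"z":0,"twist":0},{"x":0,"y":0,"z":0,"twist":0},{"x":0,"y":0,"z":0,"twist":0}]'
python3 - <<'E'
from h import *
V=[]; S=np.array([.6279,-.1255]); th=np.linspace(0,2*np.pi,181)
for n in ("scene","wrist"):
    c=cam(n); im=manip.read_camera(n); cv2.imwrite(f"pics/{n}8.png",im)
    u,v=proj(c,[[*S,.095]])[0].astype(int); x,y=u-60,max(v-50,0)
    for z in (.06,.13):
        p=proj(c,np.c_[S[0]+.02*np.cos(th),S[1]+.02*np.sin(th),0*th+z]); print(n,z,"crop cols",((p[:,0].min()-x)*3.3).round(),((p[:,0].max()-x)*3.3).round(),"rows",((p[:,1].min()-y)*3.3).round(),((p[:,1].max()-y)*3.3).round())
    V.append(cv2.resize(im[y:y+100,x:x+120],(396,330),interpolation=cv2.INTER_CUBIC))
cv2.imwrite("pics/pair8.png",np.hstack(V))
E
```

```text
time_s: 34.12
tool_pos: [0.628, -0.1248, 0.1094]
tool_rot: [3.141, 0.0, 1.84]
contact_force: [-1.3, -0.9, 4.9]
opening: 0.0385
gripper_force: 30.7
time_s: 34.75
tool_pos: [0.6279, -0.1249, 0.1091]
tool_rot: [-3.142, -0.0, 1.84]
contact_force: [0.2, -0.0, -0.3]
opening: 0.0685
gripper_force: 0.0
time_s: 35.38
tool_pos: [0.6279, -0.1247, 0.2633]
tool_rot: [3.141, 0.0, 1.841]
contact_force: [1.9, -0.4, 0.1]
opening: 0.0687
gripper_force: 0.0
time_s: 36.0
tool_pos: [0.6468, -0.1935, 0.2607]
tool_rot: [-3.141, -0.001, 1.841]
contact_force: [0.2, 0.9, -0.7]
opening: 0.0683
gripper_force: 0.0
scene 0.06 crop cols 181.0 224.0 rows 187.0 210.0
scene 0.13 crop cols 176.0 221.0 rows 121.0 144.0
wrist 0.06 crop cols 139.0 260.0 rows 103.0 229.0
wrist 0.13 crop cols 122.0 276.0 rows 88.0 247.0
```

View pics/pair8.png

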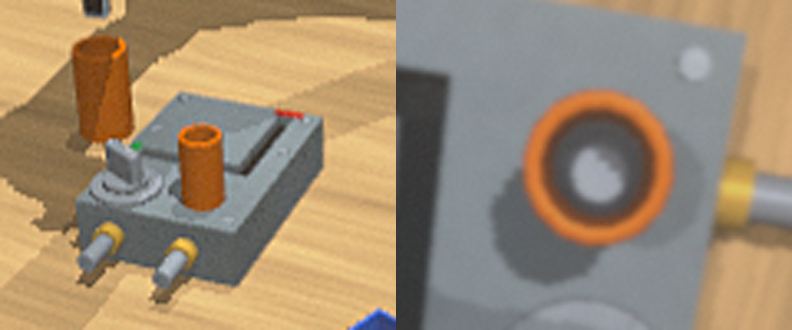

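The sleeve stands upright and fully home over the spigot: its left-crop outline spans rows 123–210 (predicted 121–210), and the spigot tip shows centred in the bore at (598,175). Handing in.

```bash
python3 -c "
from bench import manip
print(manip.sign_off())"
```

```text
the job is handed in; nothing more can be done
None
```

The job is handed in at about 36 s of the 72 s allowed, with the judge's verdict not shown: the seam was traced from red to green at about 4 cm/s with no pressing force felt, the probe is back in its cradle, and the sleeve is fully home on the spigot.

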